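# Fit the grating plate into its catch box

## Robot

A 7-joint arm with a two-finger parallel gripper is mounted at the origin on the work surface. World frame = base frame: x ahead of the robot, y to its left, z up, the work surface at z = 0. Lengths are in m, angles in rad, forces in N, time in s.
With the tool pointing down it reaches from about 0.4 to 0.875 m from the base axis. Payload 19.3 kg.
Tool frame: the origin (TCP) lies midway between the tips of the shut fingers; the grasp point (between the pads) lies 19 mm behind it; z points along the fingers, y is the direction in which the jaws open and shut (so a half turn about z gives the same grasp; the last joint's range is limited). The gripper opens to 85 mm and grips with 20 to 120 N. Pads are 22 mm wide; open, the fingers measure 114 mm over their backs; the gripper's body (76 mm by 85 mm) begins 54 mm behind the grasp point. The pads swing forward as they close: fully open they stand 13 mm farther back than shut.
Start: joints at [-1.382, 0.521, -0.036, 1.599, 0.021, 1.021, -0.113], TCP at [0.16, 0.604, 0.231] pointing down, gripper open.
Joint ranges: [-2.91, 2.91], [-0.3, 2.13], [-1.5, 1.42], [0.17, 2.43], [-1.26, 4.41], [0.16, 1.93], [-2.52, 2.52]. Speed limits (rad/s): [1.89, 1.89, 2.39, 2.39, 3.01, 3.01, 3.01].

## Interface

Orientations are given as a unit quaternion [x, y, z, w].
In Python, from workcell import manip gives the robot as it stands.
- The arm moves only by the tool play_rows, never from a script. Its argument "series" is a list of rows, each an object of numbers: "gripper": the finger opening in mm, from 0 to 85.4; "tx", "ty", "tz": the shift along the tool's x, y, z in mm; "roll": the turn about the tool's z in degrees. In form: [{"gripper": .., "tx": .., "ty": .., "tz": .., "roll": ..}, ...]. A call has 1 to 20 rows; each row is the pose to reach, as a shift and turn from the pose measured when the call began, along the tool's axes at that moment; what a row does not reach only later rows make up. A row lasts 1/8 s, in which the tool goes at most 62.5 mm and 10.7 degrees, less where a joint would pass 70% of its speed; a pose out of reach is approached as far as the arm can. A call with a gripper value outside its range is refused whole. The fingers move at their own pace and stop on an object; the grip force is fixed at half the most. Time passes only in rows, so rows that repeat a pose let the fingers close. It gives the time, the measured TCP pose, the force and the opening at its end, in the units of the state.
- manip.get_state(): the state, without advancing time (a new reading comes with each control period).
- manip.snapshot(name): name is "scene" or "top" or "wrist"; returns a dict with "color" (400x640x3 uint8, blue, green, red), "fov_y" (degrees; the focal length in pixels is half the picture's height over the tangent of half this angle, whatever the lens; pixels are square), "cx", "cy" (the principal point, pixels), "R" (3x3) and "t" (3): a world point X has camera coordinates R X + t. Camera axes: x right, y down, z forward; pixel columns grow to the right and rows downward; lengths in m; the calibration is good to about 2 mm. A picture is of the moment at which its call begins. There is no depth.
- manip.hand_in(): hands the job in, once; it reports no verdict.
The state is a dict: "t": time; "qpos": joint angles; "qvel": joint speeds; "effort": joint torques, N m; "ee_pos": TCP position; "tcp_rot": TCP orientation; "contact_force": force on the tool from outside, world axes, zero at the start; "ft_torque": the same for the moment, N m; "gripper_width": finger opening in m.
Only numpy, scipy, OpenCV 4.12 (cv2) and the standard library are available. Lean on these libraries where they do the work, as an engineer would, in place of code of your own. Each camera call takes 0.05 s, during which the arm holds its last target.

## Task

Get the vegetable grater ready: take the green grating plate from the cutting board by its upright grip, tuck its toe under the dark blue lip of the grater frame on its catch bin, slide it in until it stops, then swing the other end down and press until the red spring catch snaps over it, so that the plate lies flat and locked. The frame does not sit at quite the same place on the bin every time, so go by feel and do not force it: the thin plastic gives at 30 N. Leave the bowl, the bottle and the piece of radish where they stand.

Things in the scene. Friction and masses are not known exactly. Their poses are not given: they have to be found in the camera images.
- box: White catch bin (196 x 115 x 57 mm, fixed by suction feet) with a pale blue frame (237 long x 124 wide, rim 75 above the worktop) pushed onto it. Origin: centre of the bin's underside; x from lip end to red-catch end, z up. IMPORTANT: the frame, lip and catch together may sit up to 14 mm off centre along x, either way; that is not measured, find it by feel. No play across. Frame is tight, does not slip.
- catch (a joint): Red spring catch, 40 wide, mid end wall at +x: travel outward in m, 0 = sprung in, at most 0.010. Inside the frame is 229 x 116, its ledge 62 above the worktop. Nose reaches 7 in from the end wall, flat underside 8 above the ledge, 60 deg lead-in up to 20 above it. Heel pressed down past it pushes it out 4 to 7 (5 to 15 N at the grip), then it springs back over the plate.
- plate_grip (a point): Centre of the upright grip on the green grating plate (226 long x 110 wide x 6 thick, about 0.16 kg), which lies grip up on a fixed white cutting board 270 x 160 x 12. x runs along the plate from toe to heel, z out of its top. The grip is a solid web 10 thick (along x) x 62 wide x 28 high above the plate's top; its centre is 173 from the toe edge, 53 from the heel edge, 20 above the underside.
- plate_toe (a point): Middle of the plate's toe edge, at its underside. Toe: tongue 100 wide, 14 long, 4 thick, flush below. It goes under the frame's dark blue lip (full width, 9 deep from the end wall at -x, underside 8 above the ledge, top at rim). The ledge there is a shelf 50 deep. Enter tilted 0.15 to 0.25 rad, toe low; level it does not pass lip and catch. Seated play: 3 mm along, 3 each side.
- plate_heel (a point): Middle of the plate's heel edge, at its underside, 226 mm from plate_toe.
- bowl: Steel mixing bowl, 110 across, 50 high; origin under its centre. Bystander.
- bottle: Dark sauce bottle with red cap, 60 across, 170 high; origin under its centre. Bystander.
- radish: Cut piece of white radish standing on end, 70 across, 58 high; origin under its centre. Bystander.

How it is judged:
By the outcome, as a careful person would: the job done as asked, in the order asked, and still so for the second after the job is handed in, with the robot touching nothing.
It also fails if it takes over 62 s, if anything falls off the work surface, if the arm or the gripper's body presses on something with over 40 N, if the wrist force passes 120 N, or if a joint passes its speed limit or range.

## Working session

There is one attempt and no reset: what is moved stays moved. The work goes in short steps, Python scripts to look and compute and a tool call to move; the robot and the scene stay as the last step left them, time stands still between calls to the robot, and variables do not carry over. Pictures are saved under pics/ and viewed, and the job is handed in when it is done.

Besides the shell and the picture viewer there is one more tool, called after ">>>" as name(argument=value, ...) on one line, values as JSON. play_rows: Moves the arm, as the interface text tells. Its arguments: {"type":"object","properties":{"series":{"type":"array","items":{"type":"object","properties":{"gripper":{"type":"number"},"tx":{"type":"number"},"ty":{"type":"number"},"tz":{"type":"number"},"roll":{"type":"number"}}}}},"required":["series"]}

```bash
ls; mkdir -p pics
python3 - <<'E'
from workcell import manip
import cv2,numpy as np
print(manip.get_state())
for n in ["scene","top","wrist"]:
    s=manip.snapshot(n); cv2.imwrite(f"pics/{n}0.png",s["color"]); print(n,s["fov_y"],s["cx"],s["cy"],np.round(s["R"],4).tolist(),s["t"])
E
```

```text
pics
{'t': 0.0, 'qpos': array([-1.38219462,  0.52202037, -0.03632759,  1.59993004,  0.02122312,
        1.02108932, -0.11280457]), 'qvel': array([ 0.00109091,  0.00135973,  0.00043957, -0.00096556,  0.00095872,
       -0.00114005, -0.00029414]), 'effort': array([ 4.02791047e-04, -9.27094102e+01,  1.97985403e+00, -3.69938099e+01,
        1.79000222e-02,  8.08559242e-03, -2.46337623e-05]), 'ee_pos': array([0.15991426, 0.60389096, 0.23074969]), 'tcp_rot': array([ 1.29041844e-01,  9.91639007e-01, -5.30259713e-04, -2.21962762e-05]), 'contact_force': array([-0.25426956,  0.11143424,  0.24693649]), 'ft_torque': array([ 0.02069978, -0.01370724, -0.0418954 ]), 'gripper_width': 0.08539383241537524}
scene 49.67422593137107 322.03862970585243 204.1265079628883 [[-0.8784, 0.4775, -0.0179], [0.3775, 0.6706, -0.6386], [-0.2929, -0.5677, -0.7693]] [ 0.51591553 -0.15905274  1.24980036]
top 48.14705626806393 316.04600894219584 200.54821331081564 [[-0.026, -0.9997, 0.0023], [-0.9968, 0.0257, -0.0751], [0.075, -0.0043, -0.9972]] [-0.00221221  0.59547116  1.19766238]
wrist 63.03122021317192 320.57542143585874 194.84155343462643 [[0.2554, 0.9668, -0.0004], [0.9299, -0.2455, 0.2739], [0.2647, -0.0703, -0.9618]] [-0.62502877 -0.03590655  0.37827035]
```

View pics/scene0.png

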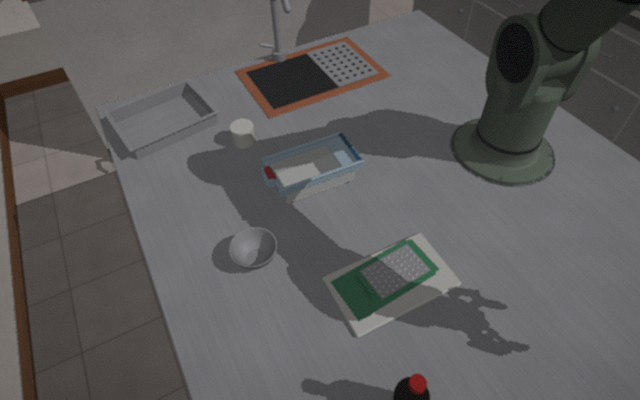

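View pics/top0.png

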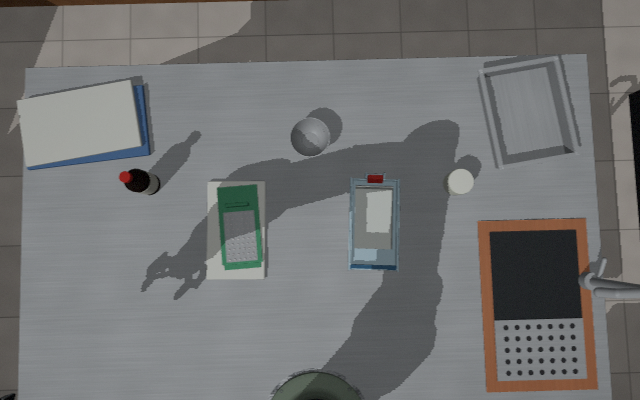

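View pics/wrist0.png

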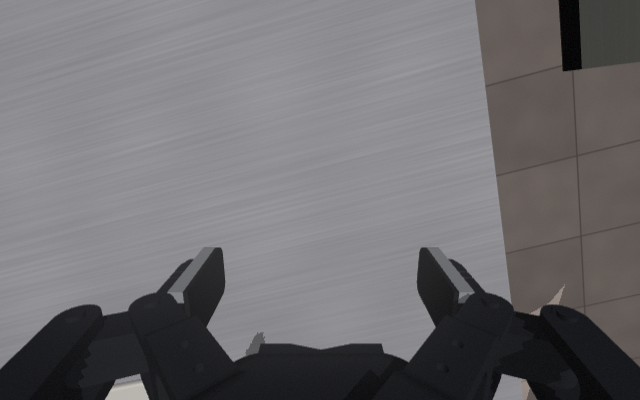

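The scene picture shows the plate on its board at about (390,280) and the frame at (312,165), with the red catch at (270,173). In the top picture the plate is at (240,227), with its heel and web at the image top (row 205). The frame is at (375,225), with the red catch at row 180 and the lip at row 267. I'll measure both now.

```bash
cat > h.py <<'E'
from workcell import manip
import cv2,numpy as np
from scipy.spatial.transform import Rotation as Ro
def snap(n,f=None):
    s=manip.snapshot(n)
    if f: cv2.imwrite(f"pics/{f}.png",s["color"])
    return s
def foc(s): return s["color"].shape[0]/2/np.tan(np.radians(s["fov_y"])/2)
def ray(s,u,v):
    d=np.array([(u-s["cx"])/foc(s),(v-s["cy"])/foc(s),1.]); R=np.array(s["R"]);t=np.array(s["t"])
    return -R.T@t, R.T@d
def onz(s,u,v,z):
    c,d=ray(s,u,v); return c+d*(z-c[2])/d[2]
def proj(s,X):
    p=np.array(s["R"])@np.array(X)+np.array(s["t"]); return p[:2]/p[2]*foc(s)+[s["cx"],s["cy"]]
def tool(dw,st=None):
    st=st or manip.get_state(); return Ro.from_quat(st["tcp_rot"]).inv().apply(dw)*1000
def show():
    st=manip.get_state(); R=Ro.from_quat(st["tcp_rot"]).as_matrix()
    print("t %.2f"%st["t"],"pos",np.round(st["ee_pos"]*1000,1),"yaw y",round(np.degrees(np.arctan2(R[1,1],R[0,1])),2),"zdir",np.round(R[:,2],3),"F",np.round(st["contact_force"],1),"T",np.round(st["ft_torque"],2),"w",round(st["gripper_width"]*1000,1))
    return st
def hsvmask(img,lo,hi):
    return cv2.inRange(cv2.cvtColor(img,cv2.COLOR_BGR2HSV),lo,hi)
E
python3 - <<'E'
from h import *
s=snap("top")
im=s["color"]; h=cv2.cvtColor(im,cv2.COLOR_BGR2HSV)
for p in [(240,193),(375,179),(375,267),(352,220),(240,205),(365,255)]: print(p,im[p[1],p[0]],h[p[1],p[0]])
m=hsvmask(im,(55,100,30),(90,255,255)); m[:150]=0
c=max(cv2.findContours(m,0,1)[0],key=cv2.contourArea); r=cv2.minAreaRect(c);print(r)
for b in cv2.boxPoints(r): print(b,np.round(onz(s,*b,0.018)*1000,1))
m=hsvmask(im,(95,60,30),(125,255,255)); m[:150]=0;m[300:]=0;m[:,:300]=0;m[:,450:]=0
c=max(cv2.findContours(m,0,1)[0],key=cv2.contourArea); r=cv2.minAreaRect(c);print(r)
for b in cv2.boxPoints(r): print(b,np.round(onz(s,*b,0.075)*1000,1))
cv2.imwrite("pics/t1.png",cv2.resize(im[160:300,190:420],None,fx=3.4,fy=3.4,interpolation=cv2.INTER_CUBIC))
E
```

```text
(240, 193) [60 81 41] [ 74 126  81]
(375, 179) [16 20 88] [  2 209  88]
(375, 267) [74 55 33] [104 141  74]
(352, 220) [124 116 103] [101  43 124]
(240, 205) [56 75 36] [ 75 133  75]
(365, 255) [167 159 141] [ 99  40 167]
((239.32412719726562, 226.88967895507812), (82.21502685546875, 39.695743560791016), 85.2363510131836)
[216.13101 187.57245] [638.2 255.1  18. ]
[255.68965 184.27588] [644.5 146.6  18. ]
[262.51724 266.2069 ] [421.3 131.7  18. ]
[222.9586  269.50348] [415.2 238.7  18. ]
((373.00677490234375, 266.79052734375), (46.10504150390625, 4.997400283813477), 1.8476102352142334)
[349.88568 268.54468] [ 413.2 -100.1   75. ]
[350.0468  263.54987] [ 426.  -100.9   75. ]
[396.12787 265.03638] [ 419.1 -219.7   75. ]
[395.96674 270.0312 ] [ 406.3 -218.7   75. ]
```

View pics/t1.png

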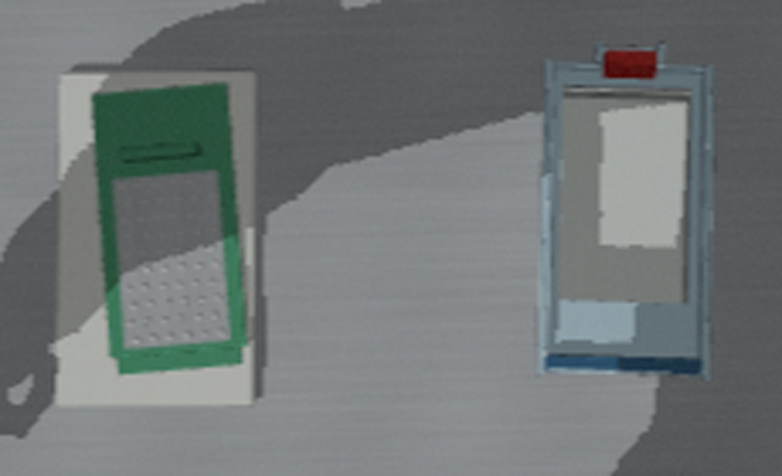

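Run:
```python
from h import *
st=show()
print(tool(np.array([.590-.16,.197-.604,0.0])))
s=snap("wrist"); c,_=ray(s,0,0); print("cam",c-st["ee_pos"])
s=snap("top")
for n,p in dict(bowl=(310,137),bottle=(152,187),rad=(460,182)).items(): print(n,onz(s,*p,0.03))
```

```text
t 0.20 pos [160. 604. 231.] yaw y 75.17 zdir [-0.    -0.001 -1.   ] F [ 0.   0.3 -0.7] T [ 0.01 -0.05 -0.04] w 85.4
[-5.19856478e+02 -2.83369381e+02  1.88772763e-01]
cam [-0.06703294  0.0181184   0.14259025]
bowl [ 0.76946522 -0.0055904   0.03      ]
bottle [0.6429629  0.42621536 0.03      ]
rad [ 0.63509423 -0.41017781  0.03      ]
```

>>> play_rows(series=[{"gripper": 85, "tx": -260, "ty": -142, "tz": 0, "roll": -10}, {"gripper": 85, "tx": -260, "ty": -142, "tz": 0, "roll": -10}, {"gripper": 85, "tx": -260, "ty": -142, "tz": 0, "roll": -10}, {"gripper": 85, "tx": -260, "ty": -142, "tz": 0, "roll": -10}, {"gripper": 85, "tx": -260, "ty": -142, "tz": 0, "roll": -10}, {"gripper": 85, "tx": -520, "ty": -283, "tz": 0, "roll": -18.8}, {"gripper": 85, "tx": -520, "ty": -283, "tz": 0, "roll": -18.8}, {"gripper": 85, "tx": -520, "ty": -283, "tz": 0, "roll": -18.8}, {"gripper": 85, "tx": -520, "ty": -283, "tz": 0, "roll": -18.8}, {"gripper": 85, "tx": -520, "ty": -283, "tz": 0, "roll": -18.8}, {"gripper": 85, "tx": -520, "ty": -283, "tz": 0, "roll": -18.8}, {"gripper": 85, "tx": -520, "ty": -283, "tz": 0, "roll": -18.8}, {"gripper": 85, "tx": -520, "ty": -283, "tz": 0, "roll": -18.8}])

```text
t: 1.92
ee_pos: [0.5895, 0.1986, 0.2313]
tcp_rot: [-0.036, 0.999, 0.0, -0.0]
contact_force: [-0.2, -0.2, 0.0]
gripper_width: 0.0852
```

Run:
```python
from h import *
show()
s=snap("wrist","w1"); np.savez("w1.npz",**s)
```

```text
t 1.93 pos [589.5 198.6 231.3] yaw y 94.07 zdir [-0.  0. -1.] F [-0.2 -0.2  0. ] T [-0.02  0.04 -0.04] w 85.2
```

View pics/w1.png

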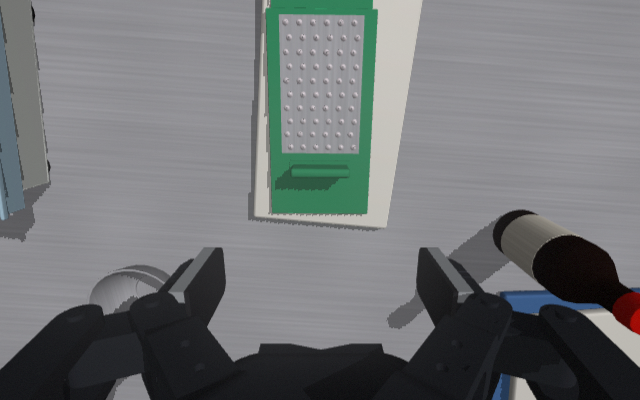

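The wrist picture shows the web's top at about (320,170), the heel edge at row 213 and the toe edge at the top of the picture. I'll measure from here.

Run:
```python
from h import *
s=dict(np.load("w1.npz")); im=s["color"]
m=hsvmask(im,(60,110,40),(85,255,255)); m[:,:250]=0; m[:,400:]=0
c=max(cv2.findContours(m,0,1)[0],key=cv2.contourArea)
pts=c[:,0,:].astype(float)
P=np.array([onz(s,*p,0.018)*1000 for p in pts])
# sides by fitting lines on border points
L=pts[(pts[:,1]>20)&(pts[:,1]<205)]
l=P[(pts[:,1]>30)&(pts[:,1]<200)&(pts[:,0]<285)]; r=P[(pts[:,1]>30)&(pts[:,1]<200)&(pts[:,0]>355)]
for q in (l,r):
    v=cv2.fitLine(q[:,:2].astype(np.float32),cv2.DIST_HUBER,0,.01,.01).ravel(); print("side",v, np.degrees(np.arctan(v[1]/v[0])), "y at x=590:",v[3]+(590-v[2])*v[1]/v[0])
hh=P[(pts[:,1]>205)&(pts[:,0]>280)&(pts[:,0]<360)]
v=cv2.fitLine(hh[:,:2].astype(np.float32),cv2.DIST_HUBER,0,.01,.01).ravel(); print("heel",v)
cv2.imwrite("pics/w1c.png",cv2.resize(im[140:230,250:390],None,fx=5,fy=5,interpolation=cv2.INTER_CUBIC))
```

```text
side [9.9807233e-01 6.2061477e-02 5.3943970e+02 1.4107899e+02] 3.5581472 y at x=590: 144.2229
side [9.9818611e-01 6.0203403e-02 5.3173676e+02 2.4856972e+02] 3.451488 y at x=590: 252.08374
heel [ 7.1290605e-02 -9.9745560e-01  6.4175024e+02  2.0463867e+02]
```

View pics/w1c.png

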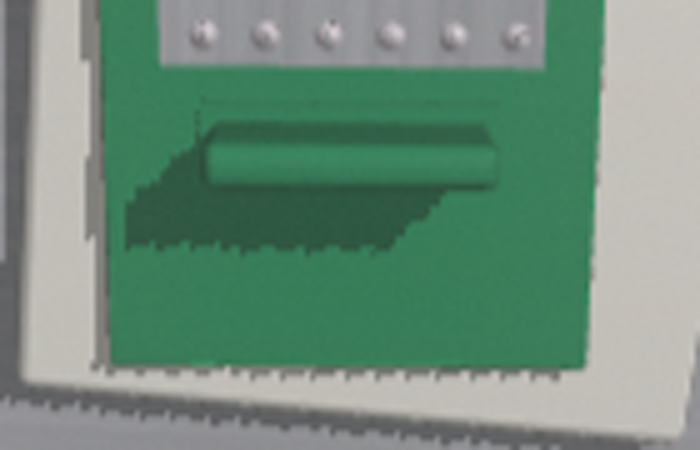

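Run:
```python
from h import *
s=dict(np.load("w1.npz"))
print(onz(s,320.1,173.2,.046)*1000, onz(s,290.6,173,.046)*1000,onz(s,349.6,173,.046)*1000)
print(tool(np.array([.589-.5895,.1982-.1986,0])))
```

```text
[590.44121655 198.69209203  46.        ] [592.39200152 168.49550816  46.        ] [588.07253944 228.86240954  46.        ]
[ 5.27112072e-01 -3.63528342e-01  8.97491960e-05]
```

>>> play_rows(series=[{"gripper": 85, "tx": 0, "ty": 0, "tz": 60, "roll": 0.4}, {"gripper": 85, "tx": 0, "ty": 0, "tz": 120, "roll": 0.4}, {"gripper": 85, "tx": 0, "ty": 0, "tz": 170, "roll": 0.4}, {"gripper": 85, "tx": 0, "ty": 0, "tz": 200, "roll": 0.4}, {"gripper": 85, "tx": 0, "ty": 0, "tz": 214, "roll": 0.4}, {"gripper": 85, "tx": 0, "ty": 0, "tz": 217, "roll": 0.4}, {"gripper": 85, "tx": 0, "ty": 0, "tz": 217, "roll": 0.4}])

```text
t: 2.85
ee_pos: [0.5901, 0.1989, 0.0155]
tcp_rot: [-0.032, 0.999, 0.0, 0.001]
contact_force: [-0.0, 0.4, 0.4]
gripper_width: 0.085
```

Run:
```python
from h import *
show()
s=snap("wrist","w2")
```

```text
t 2.85 pos [590.1 198.9  15.5] yaw y 93.68 zdir [ 0.001  0.001 -1.   ] F [-0.   0.4  0.4] T [-0.    0.04  0.02] w 85.0
```

View pics/w2.png

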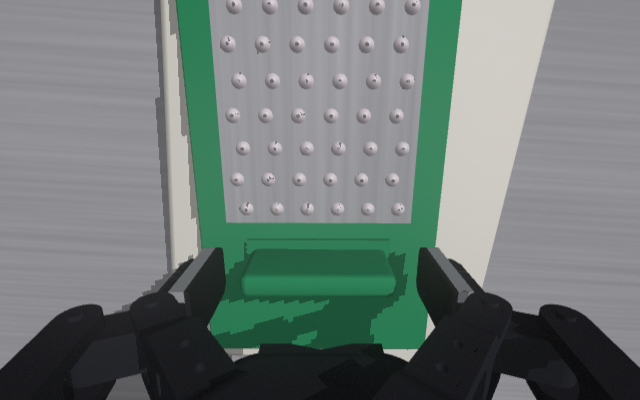

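The fingers straddle the web: web at u 243–397, pads at 218 and 424, centred. Closing now.

>>> play_rows(series=[{"gripper": 55, "tx": 0, "ty": 0, "tz": 0, "roll": 0}, {"gripper": 55, "tx": 0, "ty": 0, "tz": 0, "roll": 0}, {"gripper": 55, "tx": 0, "ty": 0, "tz": 0, "roll": 0}, {"gripper": 55, "tx": 0, "ty": 0, "tz": 0, "roll": 0}, {"gripper": 55, "tx": 0, "ty": 0, "tz": 0, "roll": 0}, {"gripper": 55, "tx": 0, "ty": 0, "tz": 0, "roll": 0}])

```text
t: 3.65
ee_pos: [0.5908, 0.199, 0.017]
tcp_rot: [-0.032, 0.999, 0.001, 0.001]
contact_force: [-3.2, -1.2, 15.4]
gripper_width: 0.0605
```

Run:
```python
from h import *
show()
s=snap("wrist","w3")
```

```text
t 3.65 pos [590.8 199.   17. ] yaw y 93.66 zdir [ 0.003  0.001 -1.   ] F [-3.2 -1.2 15.4] T [-0.37  0.74 -0.04] w 60.5
```

View pics/w3.png

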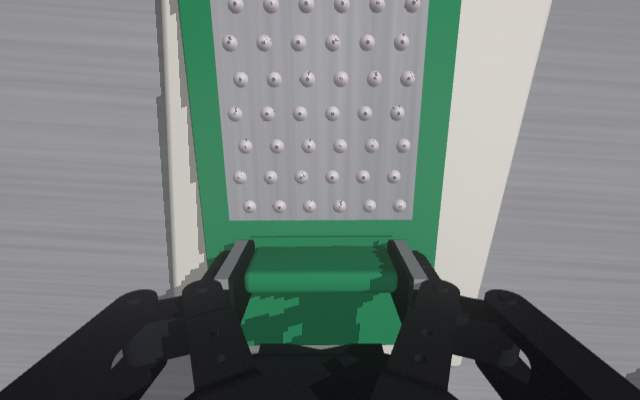

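>>> play_rows(series=[{"gripper": 55, "tx": 0, "ty": 0, "tz": -5, "roll": 0}, {"gripper": 55, "tx": 0, "ty": 0, "tz": -15, "roll": 0}, {"gripper": 55, "tx": 0, "ty": 0, "tz": -30, "roll": 0}, {"gripper": 55, "tx": 0, "ty": 0, "tz": -60, "roll": 0}, {"gripper": 55, "tx": 0, "ty": 0, "tz": -100, "roll": 0}, {"gripper": 55, "tx": 0, "ty": 0, "tz": -150, "roll": 0}, {"gripper": 55, "tx": 0, "ty": 0, "tz": -200, "roll": 0}, {"gripper": 55, "tx": 0, "ty": 0, "tz": -200, "roll": 0}])

```text
t: 4.7
ee_pos: [0.5918, 0.1993, 0.2218]
tcp_rot: [-0.032, 0.999, 0.002, 0.005]
contact_force: [-0.5, 0.2, -1.7]
gripper_width: 0.0608
```

Run:
```python
from h import *
show()
s=snap("wrist","w4");s=snap("scene","s4");s=snap("top","t4")
i=[cv2.imread(f"pics/{n}4.png") for n in "ws"]; cv2.imwrite("pics/m4.png",cv2.resize(np.vstack(i),(480,600)))
```

```text
t 4.70 pos [591.8 199.3 221.8] yaw y 93.65 zdir [ 0.009  0.004 -1.   ] F [-0.5  0.2 -1.7] T [-0.01 -0.05 -0.04] w 60.8
```

View pics/m4.png

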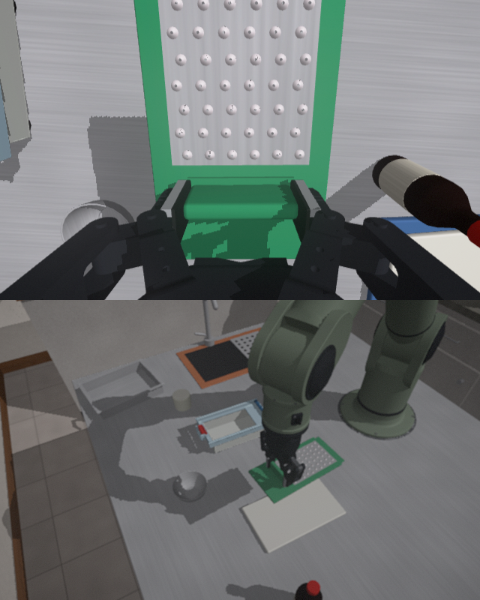

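The plate is held rigidly level: the hole rows in the wrist picture sit at the same pixels (5 to 207) as before the lift. I'll measure the frame carefully from the first top and scene pictures.

Run:
```python
from h import *
a=cv2.imread("pics/top0.png")[170:280,335:415]; b=cv2.imread("pics/scene0.png")[125:210,250:375]
cv2.imwrite("pics/fa.png",cv2.resize(a,None,fx=5.4,fy=5.4,interpolation=cv2.INTER_CUBIC))
cv2.imwrite("pics/fb.png",cv2.resize(b,None,fx=6,fy=6,interpolation=cv2.INTER_CUBIC))
print(manip.get_state()["qpos"])
```

```text
[-0.42794092  0.53076535  0.0114709   1.62641328 -0.00692543  0.98197696
  1.22067528]
```

View pics/fa.png

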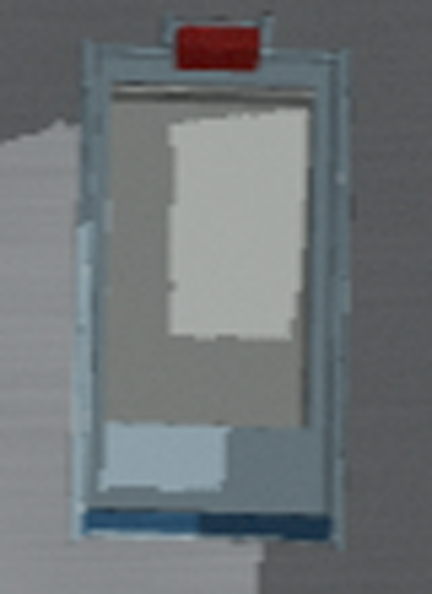

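View pics/fb.png

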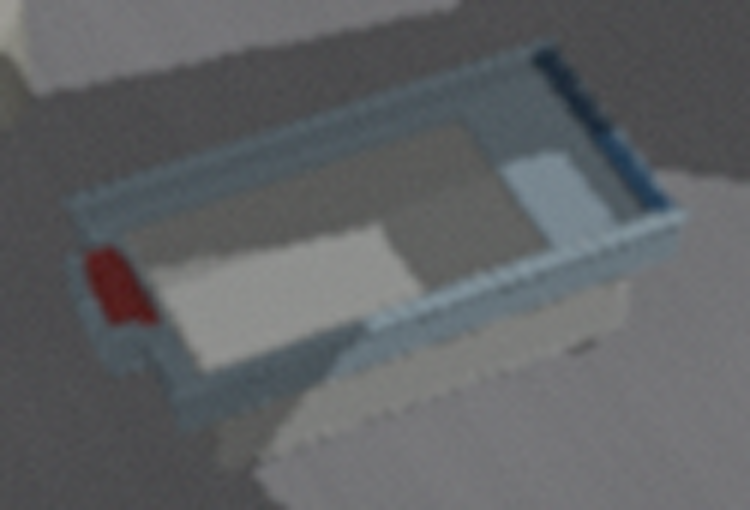

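Run:
```python
from h import *
show()
print(tool(np.array([-.025,-.15,.05])))
```

```text
t 4.85 pos [589.7 198.7 216.7] yaw y 93.67 zdir [ 0.002  0.001 -1.   ] F [-0.7  0.3 -2. ] T [-0.02 -0.06  0.01] w 60.5
[  34.43912427 -148.0499216   -50.20126925]
```

>>> play_rows(series=[{"gripper": 55, "tx": 12, "ty": -50, "tz": -30, "roll": 0}, {"gripper": 55, "tx": 24, "ty": -100, "tz": -50, "roll": 0}, {"gripper": 55, "tx": 34, "ty": -148, "tz": -50, "roll": 0}, {"gripper": 55, "tx": 34, "ty": -148, "tz": -50, "roll": 0}, {"gripper": 55, "tx": 34, "ty": -148, "tz": -50, "roll": 0}])

```text
t: 5.48
ee_pos: [0.5648, 0.0493, 0.2656]
tcp_rot: [-0.032, 0.999, 0.001, 0.0]
contact_force: [0.4, 1.4, -1.8]
gripper_width: 0.061
```

Run:
```python
from h import *
show()
s=snap("wrist","w5"); np.savez("w5.npz",**s)
```

```text
t 5.47 pos [564.8  49.3 265.6] yaw y 93.68 zdir [ 0.001  0.001 -1.   ] F [ 0.4  1.4 -1.8] T [ 0.02 -0.08 -0.01] w 61.0
```

View pics/w5.png

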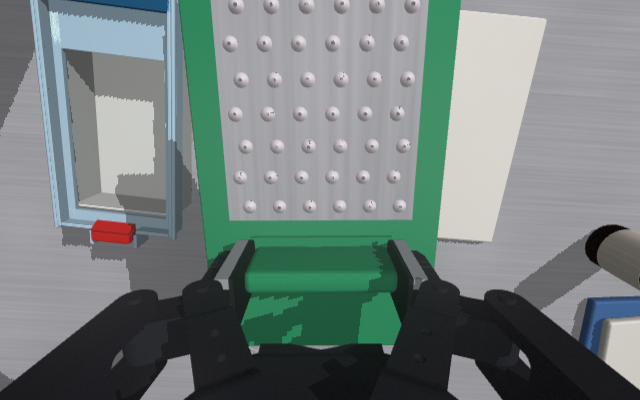

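The wrist picture now shows the frame at the left, with the lip at rows 0–10, the red catch at (113,231) and the rim corners near (57,226) and (178,236).

Run:
```python
from h import *
im=cv2.imread("pics/w5.png")
cv2.imwrite("pics/c5a.png",cv2.resize(im[0:70,20:195],None,fx=4.5,fy=4.5,interpolation=cv2.INTER_CUBIC))
cv2.imwrite("pics/c5b.png",cv2.resize(im[170:250,20:195],None,fx=4.5,fy=4.5,interpolation=cv2.INTER_CUBIC))
```

```text
(no output)
```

View pics/c5a.png

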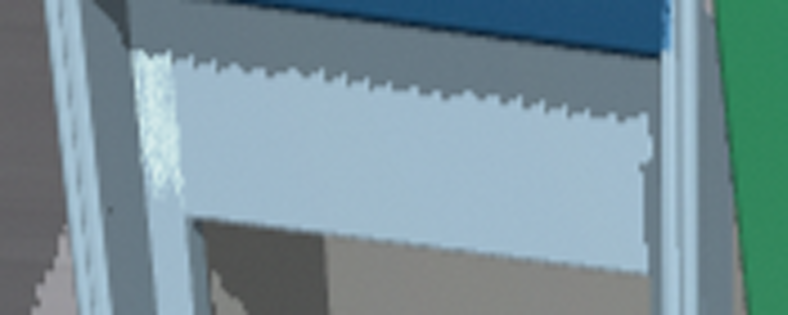

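View pics/c5b.png

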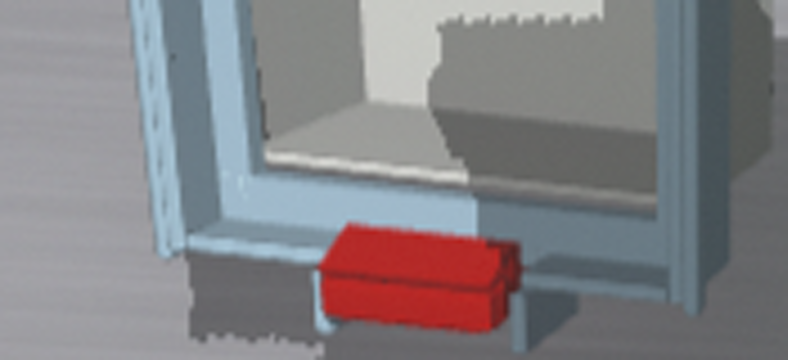

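Run:
```python
from h import *
s=dict(np.load("w5.npz"))
c,_=ray(s,0,0); print("cam",c)
def a(X,Y,z=.075): return onz(s,(X+.5)/4.5-.5+20,(Y+.5)/4.5-.5,z)[:2]*1000
def b(X,Y,z=.075): return onz(s,(X+.5)/4.5-.5+20,(Y+.5)/4.5-.5+170,z)[:2]*1000
ri=(a(661,55),b(668,285)); ro=(a(700,55),b(700,300))
li=(a(85,10),b(187,238)); lo=(a(48,10),b(160,248))
for n,(p,q) in dict(ri=ri,ro=ro,li=li,lo=lo).items():
    d=q-p; print(n,p.round(1),q.round(1),"ang",np.degrees(np.arctan2(d[1],d[0])).round(2))
lp=(a(205,0),a(660,52)); print("lip bottom edge@.070",a(205,0,.07),a(660,52,.07),"ang",np.degrees(np.arctan2(*(lp[0]-lp[1])))) 
print("end in",b(190,234),b(525,268),b(668,288)," out",b(190,250),b(660,300))
print("catch top edge", b(350,225,.082), b(510,240,.082), "nose?")
print("shelf edge z62",a(190,215,.062),a(645,270,.062))
```

```text
cam [0.49553934 0.0449076  0.40815255]
ri [ 425.8 -100.3] [ 644.7 -112.7] ang -3.24
ro [425.3 -92.4] [ 648.1 -105.1] ang -3.27
li [ 425.1 -215.6] [ 639.8 -227.8] ang -3.24
lo [ 425.6 -223.1] [ 642.8 -234.7] ang -3.07
lip bottom edge@.070 [ 420.65311774 -194.78919052] [ 424.18604523 -102.67526671] ang -177.80356043540692
end in [ 638.72219961 -226.91968024] [ 642.41784222 -147.09039655] [ 645.46107861 -112.75334741]  out [ 642.89757717 -227.54886487] [ 648.76754124 -114.90613596]
catch top edge [ 631.00945502 -183.24161681] [ 632.396835   -145.95596812] nose?
shelf edge z62 [ 461.01398866 -209.90604975] [ 465.78123265 -112.22169652]
```

>>> play_rows(series=[{"gripper": 55, "tx": 5, "ty": -12, "tz": 0, "roll": 9.7}, {"gripper": 55, "tx": 10, "ty": -25, "tz": 0, "roll": 19.4}, {"gripper": 55, "tx": 15, "ty": -37, "tz": 0, "roll": 29.1}, {"gripper": 55, "tx": 19, "ty": -50, "tz": 0, "roll": 38.8}, {"gripper": 55, "tx": 23, "ty": -62, "tz": 0, "roll": 48.5}, {"gripper": 55, "tx": 27, "ty": -75, "tz": 10, "roll": 58.2}, {"gripper": 55, "tx": 31, "ty": -87, "tz": 30, "roll": 67.9}, {"gripper": 55, "tx": 35, "ty": -97, "tz": 60, "roll": 77.6}, {"gripper": 55, "tx": 38, "ty": -106, "tz": 90, "roll": 87.3}, {"gripper": 55, "tx": 38.7, "ty": -106, "tz": 120, "roll": 96.9}, {"gripper": 55, "tx": 38.7, "ty": -106, "tz": 145, "roll": 96.9}, {"gripper": 55, "tx": 38.7, "ty": -106, "tz": 145, "roll": 96.9}, {"gripper": 55, "tx": 38.7, "ty": -106, "tz": 145, "roll": 96.9}])

```text
t: 7.15
ee_pos: [0.5338, -0.0579, 0.1211]
tcp_rot: [0.726, 0.688, 0.001, -0.0]
contact_force: [-0.9, -0.1, -1.0]
gripper_width: 0.0604
```

Run:
```python
from h import *
show()
s=snap("wrist","w6"); np.savez("w6.npz",**s); snap("scene","s6")
i=[cv2.imread(f"pics/{n}6.png") for n in "ws"]; cv2.imwrite("pics/m6.png",cv2.resize(np.vstack(i),(480,600)))
```

```text
t 7.15 pos [533.8 -57.9 121.1] yaw y -3.1 zdir [ 0.001  0.001 -1.   ] F [-0.9 -0.1 -1. ] T [-0.07 -0.02 -0.02] w 60.4
```

View pics/m6.png

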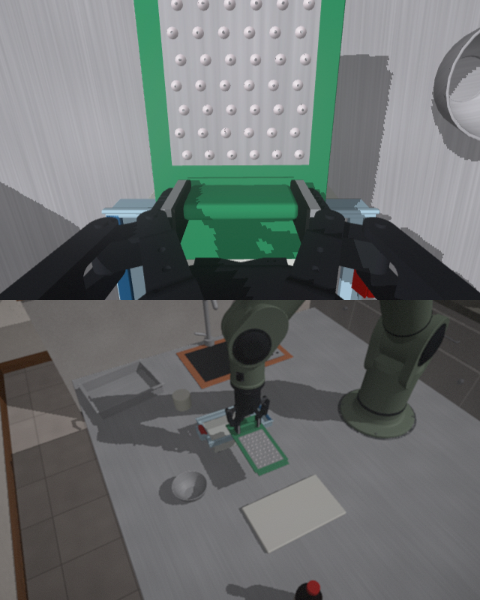

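The heel is over the near side wall as planned. I'll lower gently and feel for contact.

>>> play_rows(series=[{"gripper": 55, "tx": 0, "ty": 0, "tz": 20, "roll": 0}, {"gripper": 55, "tx": 0, "ty": 0, "tz": 32, "roll": 0}, {"gripper": 55, "tx": 0, "ty": 0, "tz": 36, "roll": 0}, {"gripper": 55, "tx": 0, "ty": 0, "tz": 38, "roll": 0}, {"gripper": 55, "tx": 0, "ty": 0, "tz": 38, "roll": 0}])

```text
t: 7.88
ee_pos: [0.5342, -0.0581, 0.0837]
tcp_rot: [0.726, 0.688, 0.001, 0.0]
contact_force: [0.1, 0.9, -2.3]
gripper_width: 0.0605
```

>>> play_rows(series=[{"gripper": 55, "tx": 0, "ty": 0, "tz": 1, "roll": 0}, {"gripper": 55, "tx": 0, "ty": 0, "tz": 2, "roll": 0}, {"gripper": 55, "tx": 0, "ty": 0, "tz": 2, "roll": 0}])

```text
t: 8.25
ee_pos: [0.5341, -0.0581, 0.0817]
tcp_rot: [0.726, 0.687, 0.001, 0.0]
contact_force: [0.4, -0.3, -1.6]
gripper_width: 0.0609
```

>>> play_rows(series=[{"gripper": 55, "tx": 0, "ty": 0, "tz": 1, "roll": 0}, {"gripper": 55, "tx": 0, "ty": 0, "tz": 2, "roll": 0}, {"gripper": 55, "tx": 0, "ty": 0, "tz": 2, "roll": 0}])

```text
t: 8.62
ee_pos: [0.5342, -0.058, 0.0798]
tcp_rot: [0.726, 0.687, 0.001, 0.0]
contact_force: [-0.1, 1.2, 2.9]
gripper_width: 0.0602
```

>>> play_rows(series=[{"gripper": 55, "tx": 0, "ty": 0, "tz": 0.7, "roll": 0}, {"gripper": 55, "tx": 0, "ty": 0, "tz": 1.5, "roll": 0}, {"gripper": 55, "tx": 0, "ty": 0, "tz": 1.5, "roll": 0}])

```text
t: 9.0
ee_pos: [0.5343, -0.0576, 0.0786]
tcp_rot: [0.726, 0.688, 0.002, 0.0]
contact_force: [-3.0, 4.8, 13.2]
gripper_width: 0.0608
```

>>> play_rows(series=[{"gripper": 55, "tx": 0, "ty": 0, "tz": 0.7, "roll": 0}, {"gripper": 55, "tx": 0, "ty": 0, "tz": 1.5, "roll": 0}, {"gripper": 55, "tx": 0, "ty": 0, "tz": 1.5, "roll": 0}])

```text
t: 9.38
ee_pos: [0.5344, -0.057, 0.0775]
tcp_rot: [0.726, 0.688, 0.002, -0.0]
contact_force: [-2.9, 5.0, 9.8]
gripper_width: 0.0607
```

>>> play_rows(series=[{"gripper": 55, "tx": 0, "ty": 0, "tz": 0.7, "roll": 0}, {"gripper": 55, "tx": 0, "ty": 0, "tz": 1.5, "roll": 0}, {"gripper": 55, "tx": 0, "ty": 0, "tz": 2, "roll": 0}])

```text
t: 9.75
ee_pos: [0.5345, -0.0563, 0.0759]
tcp_rot: [0.726, 0.688, 0.002, -0.0]
contact_force: [-4.4, 6.9, 14.9]
gripper_width: 0.0604
```

Run:
```python
from h import *
show()
s=snap("wrist","w7"); np.savez("w7.npz",**s); s=snap("scene","s7")
cv2.imwrite("pics/m7.png",np.vstack([cv2.resize(cv2.imread("pics/w7.png"),(480,300)),cv2.resize(s["color"][100:220,200:392],(480,300))]))
```

```text
t 9.75 pos [534.5 -56.3  75.9] yaw y -3.06 zdir [ 0.003  0.004 -1.   ] F [-4.4  6.9 14.9] T [ 0.65  0.89 -0.01] w 60.4
```

View pics/m7.png

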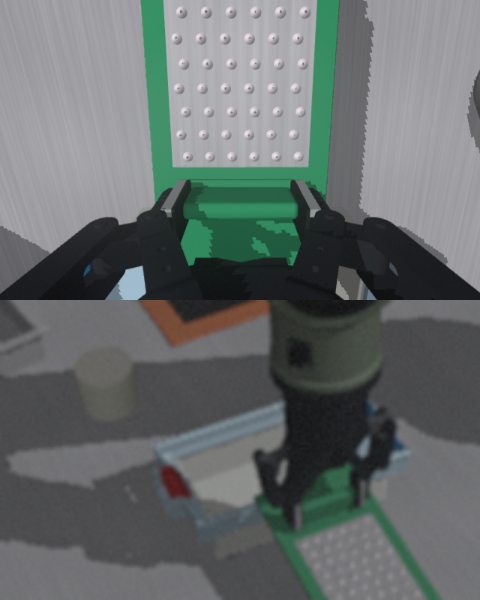

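```bash
cat >> h.py <<'E'
def tilt(rows_now, rows0=(5,43,79,113,146,177,207), f0="w6.npz", piv=0.022, under=-0.005):
    """hole rows from level picture vs now -> toe-down angle; frame: TCP, a=toward toe (tool +x), up"""
    from scipy.optimize import least_squares
    s=dict(np.load(f0)); tcp=np.array([.5338,-.0579,.1211]); yaw=np.radians(-3.1)
    X=np.array([onz(s,320.6,r,tcp[2]+under+.006) for r in rows0]); 
    tx=np.array([-np.sin(yaw),np.cos(yaw),0]) # tool x in world
    d=X-tcp; a=d@tx; b=d-np.outer(a,tx); 
    def pr(q):
        t,dz=q
        h=under+.006-piv
        A=a*np.cos(t)+h*np.sin(t)*1.0; Z=piv+h*np.cos(t)-a*np.sin(t)+dz
        # below-pivot points move toward heel (away from toe) on toe-down
        out=[]
        for ai,zi,bi in zip(A,Z,b):
            P=tcp+tx*ai+np.array([bi[0],bi[1],0])+[0,0,zi]; out.append(proj(s,P)[1])
        return np.array(out)-np.array(rows_now)
    r=least_squares(pr,[0.1,0]); return r.x[0],r.x[1]*1000,np.abs(r.fun).max()
E
python3 - <<'E'
from h import *
print(tilt((5,43,79,113,146,177,207)),tilt((17,51,85,117,149,179,209)))
E
```

```text
(np.float64(3.243731934685653e-15), np.float64(-2.7874240323884735e-13), np.float64(5.684341886080802e-14)) (np.float64(0.08048703659146107), np.float64(-0.6426046444471464), np.float64(0.42417320451733076))
```

Tilt is now about 0.08 rad. I'll continue in small steps while watching the force.

>>> play_rows(series=[{"gripper": 55, "tx": -0.5, "ty": 0, "tz": 0.7, "roll": 0}, {"gripper": 55, "tx": -0.5, "ty": 0, "tz": 1.4, "roll": 0}, {"gripper": 55, "tx": -0.5, "ty": 0, "tz": 2, "roll": 0}])

```text
t: 10.22
ee_pos: [0.5347, -0.0557, 0.0742]
tcp_rot: [0.725, 0.688, 0.003, -0.001]
contact_force: [-4.3, 8.4, 15.2]
gripper_width: 0.0606
```

>>> play_rows(series=[{"gripper": 55, "tx": -0.5, "ty": 0, "tz": 0.7, "roll": 0}, {"gripper": 55, "tx": -0.5, "ty": 0, "tz": 1.4, "roll": 0}, {"gripper": 55, "tx": -0.5, "ty": 0, "tz": 2, "roll": 0}])

```text
t: 10.6
ee_pos: [0.5348, -0.0551, 0.0726]
tcp_rot: [0.725, 0.689, 0.003, -0.001]
contact_force: [-4.3, 9.0, 14.9]
gripper_width: 0.0606
```

>>> play_rows(series=[{"gripper": 55, "tx": -0.5, "ty": 0, "tz": 0.7, "roll": 0}, {"gripper": 55, "tx": -0.5, "ty": 0, "tz": 1.4, "roll": 0}, {"gripper": 55, "tx": -0.5, "ty": 0, "tz": 1.4, "roll": 0}])

```text
t: 10.98
ee_pos: [0.5349, -0.0547, 0.0715]
tcp_rot: [0.725, 0.689, 0.004, -0.001]
contact_force: [-2.7, 6.3, 9.9]
gripper_width: 0.0606
```

Run:
```python
from h import *
show()
s=snap("wrist","w8")
```

```text
t 10.97 pos [534.9 -54.7  71.5] yaw y -2.91 zdir [ 0.004  0.008 -1.   ] F [-2.7  6.3  9.9] T [0.85 0.66 0.02] w 60.6
```

View pics/w8.png

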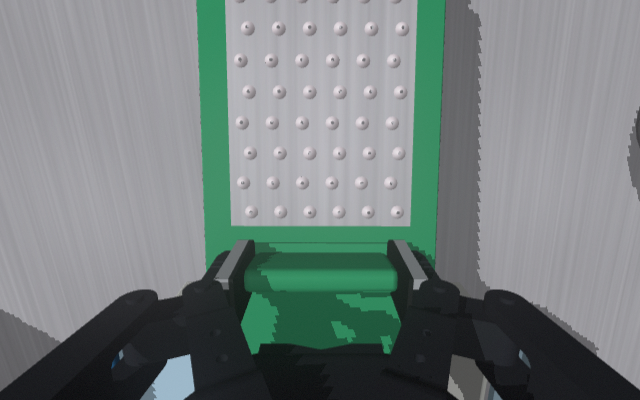

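Run:
```python
from h import *
print(tilt((28,60,92,123,153,183,212)))
```

```text
(np.float64(0.1653506665280785), np.float64(0.493103498847162), np.float64(0.8136759347431592))
```

>>> play_rows(series=[{"gripper": 55, "tx": -0.5, "ty": 0, "tz": 0.7, "roll": 0}, {"gripper": 55, "tx": -0.5, "ty": 0, "tz": 1.4, "roll": 0}, {"gripper": 55, "tx": -0.5, "ty": 0, "tz": 2, "roll": 0}, {"gripper": 55, "tx": -0.5, "ty": 0, "tz": 2.3, "roll": 0}])

```text
t: 11.52
ee_pos: [0.535, -0.0542, 0.0696]
tcp_rot: [0.725, 0.689, 0.004, -0.002]
contact_force: [-3.6, 8.0, 13.0]
gripper_width: 0.0606
```

>>> play_rows(series=[{"gripper": 55, "tx": 1, "ty": 0, "tz": -4, "roll": 0}, {"gripper": 55, "tx": 2, "ty": 0, "tz": -10, "roll": 0}, {"gripper": 55, "tx": 4, "ty": 0, "tz": -25, "roll": 0}, {"gripper": 55, "tx": 4, "ty": 0, "tz": -60, "roll": 0}, {"gripper": 55, "tx": 4, "ty": 0, "tz": -110, "roll": 0}, {"gripper": 55, "tx": 4, "ty": 0, "tz": -110, "roll": 0}, {"gripper": 55, "tx": 4, "ty": 0, "tz": -110, "roll": 0}])

```text
t: 12.4
ee_pos: [0.5346, -0.0508, 0.1797]
tcp_rot: [0.724, 0.689, 0.005, -0.002]
contact_force: [-0.1, -0.1, -1.2]
gripper_width: 0.0607
```

Run:
```python
from h import *
show()
s=snap("wrist","w9"); np.savez("w9.npz",**s);s=snap("scene","s9")
```

```text
t 12.40 pos [534.6 -50.8 179.7] yaw y -2.85 zdir [ 0.004  0.009 -1.   ] F [-0.1 -0.1 -1.2] T [-0.04 -0.    0.02] w 60.7
```

View pics/w9.png

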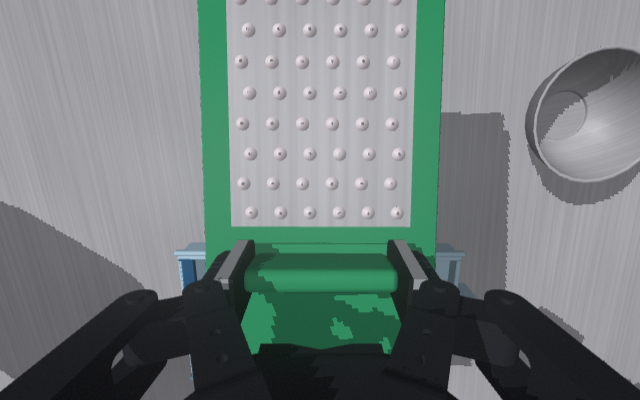

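Run:
```python
from h import *
print(tilt((30,62,93,124,154,184,213)))
st=show(); print(tool(np.array([.5978,-.1677,.150])-st["ee_pos"]))
```

```text
(np.float64(0.1814640540714093), np.float64(1.0651948801837055), np.float64(0.7104182188888757))
t 12.50 pos [534.2 -51.  178.8] yaw y -2.86 zdir [ 0.002  0.009 -1.   ] F [-0.7  0.3 -2.4] T [-0.07 -0.01 -0.05] w 60.7
[-113.61601498   69.29097669   27.96629125]
```

>>> play_rows(series=[{"gripper": 55, "tx": -11, "ty": 7, "tz": 0, "roll": -10}, {"gripper": 55, "tx": -22, "ty": 14, "tz": 0, "roll": -20}, {"gripper": 55, "tx": -34, "ty": 21, "tz": 0, "roll": -30}, {"gripper": 55, "tx": -45, "ty": 28, "tz": 0, "roll": -40}, {"gripper": 55, "tx": -57, "ty": 35, "tz": 0, "roll": -50}, {"gripper": 55, "tx": -68, "ty": 42, "tz": 0, "roll": -60}, {"gripper": 55, "tx": -80, "ty": 49, "tz": 5, "roll": -70}, {"gripper": 55, "tx": -92, "ty": 56, "tz": 10, "roll": -80}, {"gripper": 55, "tx": -103, "ty": 63, "tz": 20, "roll": -89.6}, {"gripper": 55, "tx": -113.6, "ty": 69.3, "tz": 28, "roll": -89.6}, {"gripper": 55, "tx": -113.6, "ty": 69.3, "tz": 28, "roll": -89.6}, {"gripper": 55, "tx": -113.6, "ty": 69.3, "tz": 28, "roll": -89.6}])

```text
t: 14.0
ee_pos: [0.5977, -0.1671, 0.1499]
tcp_rot: [0.029, 1.0, 0.005, 0.001]
contact_force: [0.3, -0.2, -1.9]
gripper_width: 0.0607
```

Run:
```python
from h import *
st=show()
s=snap("wrist","w10"); np.savez("w10.npz",**s);s=snap("scene","s10");snap("top","t10")
print(tool(np.array([.5978,-.1677,.120])-st["ee_pos"]))
cv2.imwrite("pics/m10.png",np.vstack([cv2.resize(cv2.imread("pics/w10.png"),(480,300)),cv2.resize(s["color"][90:210,210:402],(480,300))]))
```

```text
t 14.00 pos [ 597.7 -167.1  149.9] yaw y 86.63 zdir [ 0.002  0.009 -1.   ] F [ 0.3 -0.2 -1.9] T [-0.01 -0.07 -0.  ] w 60.7
[-0.04551571 -0.86547556 29.89259708]
```

View pics/m10.png

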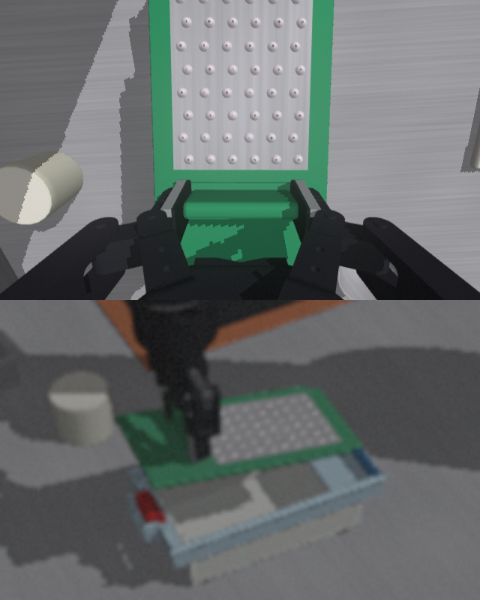

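Run:
```python
from h import *
a=cv2.imread("pics/top10.png" if 0 else "pics/t10.png")[200:280,335:415]; b=cv2.imread("pics/scene0.png" if 0 else "pics/s10.png")[110:180,310:375]
cv2.imwrite("pics/m11.png",np.hstack([cv2.resize(a,(400,400),interpolation=cv2.INTER_CUBIC),cv2.resize(b,(390,420),interpolation=cv2.INTER_CUBIC)[:400]]))
```

```text
(no output)
```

View pics/m11.png

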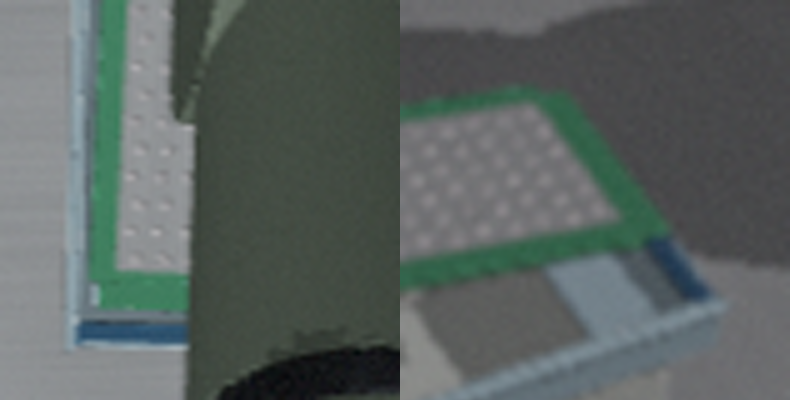

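Run:
```python
from h import *
s=snap("top")
for z in (.117,.121): print(onz(s,361,262.3,z)*1000)
print("lip ref",[onz(s,361,200+Y/5-.4,.075)*1000 for Y in (322,343)])
print("left edge plate", onz(s,335+92/5-.4,200+250/5-.4,.125)*1000, "inner wall left", onz(s,335+82/5-.4,200+250/5-.4,.075)*1000)
```

```text
[ 431.17962721 -125.04068558  117.        ]
[ 431.43827153 -124.63914747  121.        ]
lip ref [array([ 424.1119861 , -129.11085421,   75.        ]), array([ 413.37084346, -128.75054788,   75.        ])]
left edge plate [ 463.40259083 -105.4813142   125.        ] inner wall left [ 461.72749392 -104.486121     75.        ]
```

>>> play_rows(series=[{"gripper": 55, "tx": -2, "ty": -0.7, "tz": 15, "roll": 0}, {"gripper": 55, "tx": -2, "ty": -0.7, "tz": 30, "roll": 0}, {"gripper": 55, "tx": -2, "ty": -0.7, "tz": 40, "roll": 0}, {"gripper": 55, "tx": -2, "ty": -0.7, "tz": 45, "roll": 0}, {"gripper": 55, "tx": -2, "ty": -0.7, "tz": 48, "roll": 0}, {"gripper": 55, "tx": -2, "ty": -0.7, "tz": 50, "roll": 0}, {"gripper": 55, "tx": -2, "ty": -0.7, "tz": 50, "roll": 0}])

```text
t: 15.08
ee_pos: [0.6001, -0.1676, 0.1005]
tcp_rot: [0.029, 1.0, 0.004, 0.001]
contact_force: [-0.5, -0.1, -1.7]
gripper_width: 0.0604
```

>>> play_rows(series=[{"gripper": 55, "tx": 0, "ty": 0, "tz": 1, "roll": 0}, {"gripper": 55, "tx": 0, "ty": 0, "tz": 2, "roll": 0}, {"gripper": 55, "tx": 0, "ty": 0, "tz": 2, "roll": 0}])

```text
t: 15.45
ee_pos: [0.6001, -0.1675, 0.0984]
tcp_rot: [0.028, 1.0, 0.004, 0.001]
contact_force: [-0.3, -0.9, -2.4]
gripper_width: 0.0607
```

>>> play_rows(series=[{"gripper": 55, "tx": 0, "ty": 0, "tz": 1, "roll": 0}, {"gripper": 55, "tx": 0, "ty": 0, "tz": 2, "roll": 0}, {"gripper": 55, "tx": 0, "ty": 0, "tz": 2, "roll": 0}])

```text
t: 15.82
ee_pos: [0.6002, -0.1675, 0.0964]
tcp_rot: [0.028, 1.0, 0.004, 0.001]
contact_force: [0.7, -0.3, -0.5]
gripper_width: 0.0607
```

>>> play_rows(series=[{"gripper": 55, "tx": 0, "ty": 0, "tz": 1, "roll": 0}, {"gripper": 55, "tx": 0, "ty": 0, "tz": 1.5, "roll": 0}, {"gripper": 55, "tx": 0, "ty": 0, "tz": 1.5, "roll": 0}])

```text
t: 16.2
ee_pos: [0.6003, -0.1676, 0.095]
tcp_rot: [0.028, 1.0, 0.004, 0.002]
contact_force: [1.5, 0.1, 1.0]
gripper_width: 0.0605
```

>>> play_rows(series=[{"gripper": 55, "tx": 0, "ty": 0, "tz": 0.7, "roll": 0}, {"gripper": 55, "tx": 0, "ty": 0, "tz": 1.2, "roll": 0}, {"gripper": 55, "tx": 0, "ty": 0, "tz": 1.2, "roll": 0}])

```text
t: 16.58
ee_pos: [0.6004, -0.1675, 0.0938]
tcp_rot: [0.028, 1.0, 0.004, 0.002]
contact_force: [2.2, 0.6, 2.1]
gripper_width: 0.0609
```

Run:
```python
from h import *
st=show()
s=snap("wrist","w12"); np.savez("w12.npz",**s);s=snap("scene","s12");snap("top","t12")
a=cv2.imread("pics/t12.png")[200:280,335:415]; b=cv2.imread("pics/s12.png")[110:190,250:375]
cv2.imwrite("pics/m12.png",np.hstack([cv2.resize(a,(320,400),interpolation=cv2.INTER_CUBIC),cv2.resize(b,(480,307),interpolation=cv2.INTER_CUBIC).copy() if 0 else cv2.resize(b,(480,400),interpolation=cv2.INTER_CUBIC)]))
```

```text
t 16.57 pos [ 600.4 -167.5   93.8] yaw y 86.74 zdir [ 0.003  0.009 -1.   ] F [2.2 0.6 2.1] T [-0.1   0.02  0.11] w 60.9
```

View pics/m12.png

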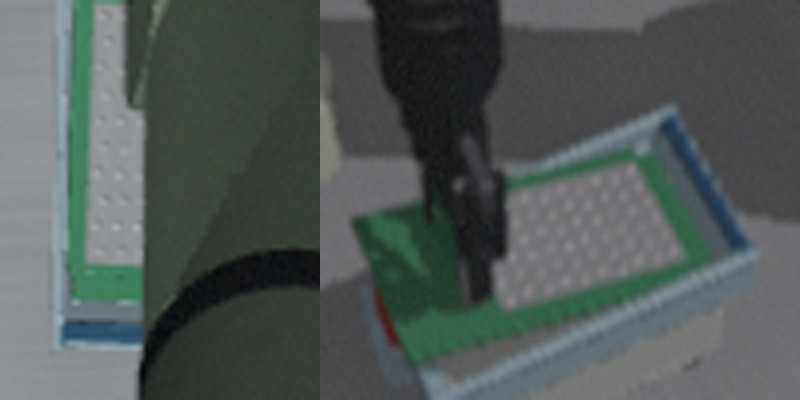

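The toe rests on the shelf, with about 8 mm of grey gap to the dark blue lip, and F rose about 4 N. I'll slide it in toward the lip, keeping the load light.

>>> play_rows(series=[{"gripper": 55, "tx": 1, "ty": 0, "tz": -0.5, "roll": 0}, {"gripper": 55, "tx": 2.5, "ty": 0, "tz": -0.5, "roll": 0}, {"gripper": 55, "tx": 4, "ty": 0, "tz": -0.5, "roll": 0}, {"gripper": 55, "tx": 5.5, "ty": 0, "tz": -0.5, "roll": 0}, {"gripper": 55, "tx": 7, "ty": 0, "tz": -0.5, "roll": 0}, {"gripper": 55, "tx": 7, "ty": 0, "tz": -0.5, "roll": 0}])

```text
t: 17.48
ee_pos: [0.5931, -0.1671, 0.0943]
tcp_rot: [0.028, 1.0, 0.004, 0.001]
contact_force: [0.4, 0.5, 0.7]
gripper_width: 0.0608
```

>>> play_rows(series=[{"gripper": 55, "tx": 1, "ty": 0, "tz": 0, "roll": 0}, {"gripper": 55, "tx": 2, "ty": 0, "tz": 0, "roll": 0}, {"gripper": 55, "tx": 3, "ty": 0, "tz": 0, "roll": 0}, {"gripper": 55, "tx": 4, "ty": 0, "tz": 0, "roll": 0}, {"gripper": 55, "tx": 4, "ty": 0, "tz": 0, "roll": 0}])

```text
t: 18.1
ee_pos: [0.589, -0.1669, 0.0943]
tcp_rot: [0.028, 1.0, 0.004, 0.001]
contact_force: [1.0, 1.4, 1.5]
gripper_width: 0.0607
```

>>> play_rows(series=[{"gripper": 55, "tx": 1, "ty": 0, "tz": 0, "roll": 0}, {"gripper": 55, "tx": 2, "ty": 0, "tz": 0, "roll": 0}, {"gripper": 55, "tx": 3, "ty": 0, "tz": 0, "roll": 0}, {"gripper": 55, "tx": 3, "ty": 0, "tz": 0, "roll": 0}])

```text
t: 18.6
ee_pos: [0.5858, -0.1667, 0.0942]
tcp_rot: [0.029, 1.0, 0.004, 0.001]
contact_force: [0.0, 0.7, 0.6]
gripper_width: 0.0605
```

>>> play_rows(series=[{"gripper": 55, "tx": 1, "ty": 0, "tz": 0, "roll": 0}, {"gripper": 55, "tx": 2, "ty": 0, "tz": 0, "roll": 0}, {"gripper": 55, "tx": 2, "ty": 0, "tz": 0, "roll": 0}])

```text
t: 18.98
ee_pos: [0.5837, -0.1666, 0.0942]
tcp_rot: [0.029, 1.0, 0.004, 0.001]
contact_force: [0.6, 0.5, 0.8]
gripper_width: 0.0603
```

Run:
```python
from h import *
st=show()
s=snap("wrist","w13"); s=snap("scene","s13");snap("top","t13")
a=cv2.imread("pics/t13.png")[200:280,335:415]; b=cv2.imread("pics/s13.png")[110:190,250:375]
cv2.imwrite("pics/m13.png",np.hstack([cv2.resize(a,(320,400),interpolation=cv2.INTER_CUBIC),cv2.resize(b,(480,400),interpolation=cv2.INTER_CUBIC)]))
```

```text
t 18.98 pos [ 583.7 -166.6   94.2] yaw y 86.73 zdir [ 0.002  0.009 -1.   ] F [0.6 0.5 0.8] T [-0.07  0.13 -0.01] w 60.3
```

View pics/m13.png

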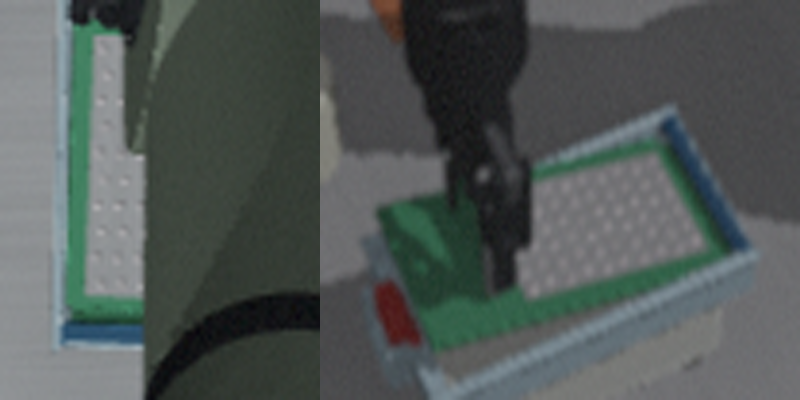

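The toe is under the lip: the green reaches the dark blue edge in the top crop at (100,320), and no tongue is visible past it. I'll keep sliding until it stops.

>>> play_rows(series=[{"gripper": 55, "tx": 0.7, "ty": 0, "tz": 0, "roll": 0}, {"gripper": 55, "tx": 1.4, "ty": 0, "tz": 0, "roll": 0}, {"gripper": 55, "tx": 1.4, "ty": 0, "tz": 0, "roll": 0}])

```text
t: 19.5
ee_pos: [0.5823, -0.1665, 0.0942]
tcp_rot: [0.029, 1.0, 0.004, 0.001]
contact_force: [2.2, 0.1, 2.6]
gripper_width: 0.0609
```

>>> play_rows(series=[{"gripper": 55, "tx": 0.7, "ty": 0, "tz": 0, "roll": 0}, {"gripper": 55, "tx": 1.4, "ty": 0, "tz": 0, "roll": 0}, {"gripper": 55, "tx": 1.4, "ty": 0, "tz": 0, "roll": 0}])

```text
t: 19.88
ee_pos: [0.5809, -0.1665, 0.0942]
tcp_rot: [0.029, 1.0, 0.004, 0.001]
contact_force: [2.9, -0.0, 2.1]
gripper_width: 0.0608
```

>>> play_rows(series=[{"gripper": 55, "tx": 0.7, "ty": 0, "tz": 0, "roll": 0}, {"gripper": 55, "tx": 1.4, "ty": 0, "tz": 0, "roll": 0}, {"gripper": 55, "tx": 1.4, "ty": 0, "tz": 0, "roll": 0}])

```text
t: 20.25
ee_pos: [0.5806, -0.1663, 0.0947]
tcp_rot: [0.028, 1.0, 0.004, 0.002]
contact_force: [6.7, 0.5, 2.4]
gripper_width: 0.0606
```

Stop felt at TCP x ≈ 0.5806: Fx rose to 6.7 N and the motion stalled. Now I'll swing the heel down along the arc about the toe.

>>> play_rows(series=[{"gripper": 55, "tx": -0.6, "ty": 0, "tz": 2, "roll": 0}, {"gripper": 55, "tx": -1.2, "ty": 0, "tz": 4, "roll": 0}, {"gripper": 55, "tx": -1.9, "ty": 0, "tz": 6, "roll": 0}, {"gripper": 55, "tx": -2.5, "ty": 0, "tz": 8, "roll": 0}, {"gripper": 55, "tx": -2.5, "ty": 0, "tz": 8, "roll": 0}])

```text
t: 20.88
ee_pos: [0.583, -0.1664, 0.0865]
tcp_rot: [0.028, 1.0, 0.004, 0.002]
contact_force: [1.5, -0.8, 3.5]
gripper_width: 0.0604
```

Run:
```python
from h import *
st=show()
s=snap("wrist","w14"); s=snap("scene","s14")
b=cv2.imread("pics/s14.png")[110:190,250:375]
cv2.imwrite("pics/m14.png",np.vstack([cv2.resize(cv2.imread("pics/w14.png"),(480,300)),cv2.resize(b,(480,300),interpolation=cv2.INTER_CUBIC)]))
```

```text
t 20.88 pos [ 583.  -166.4   86.5] yaw y 86.75 zdir [ 0.004  0.009 -1.   ] F [ 1.5 -0.8  3.5] T [-0.25  0.25  0.09] w 60.4
```

View pics/m14.png

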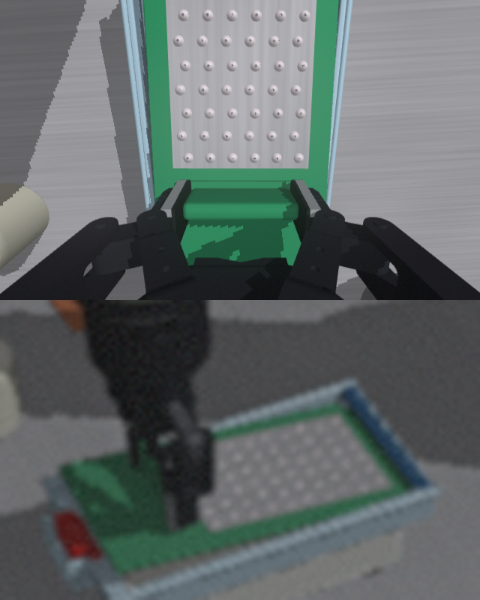

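>>> play_rows(series=[{"gripper": 55, "tx": -0.5, "ty": 0, "tz": 2, "roll": 0}, {"gripper": 55, "tx": -1, "ty": 0, "tz": 4, "roll": 0}, {"gripper": 55, "tx": -1, "ty": 0, "tz": 4, "roll": 0}])

```text
t: 21.35
ee_pos: [0.5842, -0.1665, 0.0825]
tcp_rot: [0.028, 1.0, 0.004, 0.002]
contact_force: [3.9, -1.2, 2.2]
gripper_width: 0.0609
```

>>> play_rows(series=[{"gripper": 55, "tx": -0.4, "ty": 0, "tz": 1.5, "roll": 0}, {"gripper": 55, "tx": -0.8, "ty": 0, "tz": 3, "roll": 0}, {"gripper": 55, "tx": -0.8, "ty": 0, "tz": 3, "roll": 0}])

```text
t: 21.72
ee_pos: [0.5849, -0.1665, 0.0794]
tcp_rot: [0.028, 1.0, 0.004, 0.002]
contact_force: [2.9, -0.6, 2.7]
gripper_width: 0.0606
```

>>> play_rows(series=[{"gripper": 55, "tx": -0.3, "ty": 0, "tz": 1.5, "roll": 0}, {"gripper": 55, "tx": -0.6, "ty": 0, "tz": 3, "roll": 0}, {"gripper": 55, "tx": -0.6, "ty": 0, "tz": 3, "roll": 0}])

```text
t: 22.1
ee_pos: [0.5856, -0.1665, 0.0766]
tcp_rot: [0.028, 1.0, 0.004, 0.002]
contact_force: [1.1, -0.2, 7.1]
gripper_width: 0.061
```

>>> play_rows(series=[{"gripper": 55, "tx": -0.2, "ty": 0, "tz": 1, "roll": 0}, {"gripper": 55, "tx": -0.4, "ty": 0, "tz": 2, "roll": 0}, {"gripper": 55, "tx": -0.4, "ty": 0, "tz": 2, "roll": 0}])

```text
t: 22.48
ee_pos: [0.5859, -0.1666, 0.075]
tcp_rot: [0.029, 1.0, 0.004, 0.002]
contact_force: [-0.1, 0.7, 9.0]
gripper_width: 0.0607
```

>>> play_rows(series=[{"gripper": 55, "tx": -0.2, "ty": 0, "tz": 1, "roll": 0}, {"gripper": 55, "tx": -0.4, "ty": 0, "tz": 2, "roll": 0}, {"gripper": 55, "tx": -0.4, "ty": 0, "tz": 2, "roll": 0}])

```text
t: 22.85
ee_pos: [0.5863, -0.1667, 0.0731]
tcp_rot: [0.029, 1.0, 0.004, 0.002]
contact_force: [0.9, -0.6, 5.1]
gripper_width: 0.0606
```

Run:
```python
from h import *
st=show()
s=snap("wrist","w15"); s=snap("scene","s15")
b=cv2.imread("pics/s15.png")[110:190,250:375]
cv2.imwrite("pics/m15.png",np.vstack([cv2.resize(cv2.imread("pics/w15.png"),(480,300)),cv2.resize(b,(480,300),interpolation=cv2.INTER_CUBIC)]))
```

```text
t 22.85 pos [ 586.3 -166.7   73.1] yaw y 86.73 zdir [ 0.005  0.008 -1.   ] F [ 0.9 -0.6  5.1] T [-0.2   0.42  0.26] w 60.6
```

View pics/m15.png

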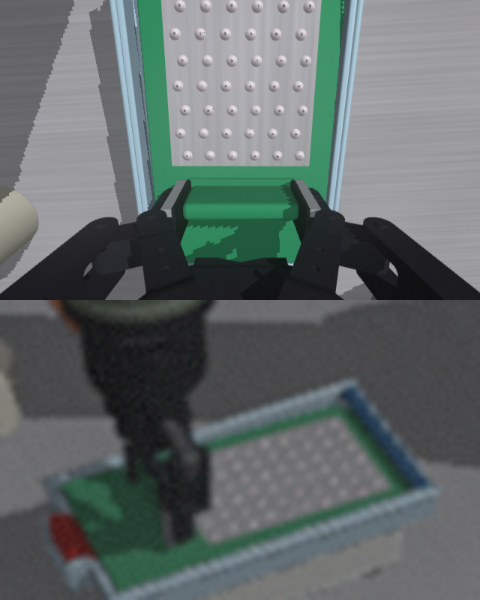

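>>> play_rows(series=[{"gripper": 55, "tx": -0.2, "ty": 0, "tz": 1, "roll": 0}, {"gripper": 55, "tx": -0.3, "ty": 0, "tz": 2, "roll": 0}, {"gripper": 55, "tx": -0.3, "ty": 0, "tz": 2, "roll": 0}])

```text
t: 23.32
ee_pos: [0.5867, -0.1666, 0.0712]
tcp_rot: [0.029, 1.0, 0.004, 0.002]
contact_force: [2.3, 0.6, 4.6]
gripper_width: 0.0608
```

>>> play_rows(series=[{"gripper": 55, "tx": -0.2, "ty": 0, "tz": 1, "roll": 0}, {"gripper": 55, "tx": -0.3, "ty": 0, "tz": 2, "roll": 0}, {"gripper": 55, "tx": -0.3, "ty": 0, "tz": 2, "roll": 0}])

```text
t: 23.7
ee_pos: [0.587, -0.1665, 0.0691]
tcp_rot: [0.029, 1.0, 0.004, 0.002]
contact_force: [3.4, 0.8, -0.9]
gripper_width: 0.0609
```

>>> play_rows(series=[{"gripper": 55, "tx": 0, "ty": 0, "tz": 1, "roll": 0}, {"gripper": 55, "tx": 0, "ty": 0, "tz": 2, "roll": 0}, {"gripper": 55, "tx": 0, "ty": 0, "tz": 2, "roll": 0}])

```text
t: 24.08
ee_pos: [0.5873, -0.1665, 0.0672]
tcp_rot: [0.029, 1.0, 0.004, 0.003]
contact_force: [5.3, 0.0, 2.8]
gripper_width: 0.0609
```

>>> play_rows(series=[{"gripper": 55, "tx": -0.3, "ty": 0, "tz": 0.8, "roll": 0}, {"gripper": 55, "tx": -0.3, "ty": 0, "tz": 1.5, "roll": 0}, {"gripper": 55, "tx": -0.3, "ty": 0, "tz": 1.5, "roll": 0}])

```text
t: 24.45
ee_pos: [0.5876, -0.1663, 0.0661]
tcp_rot: [0.029, 1.0, 0.004, 0.002]
contact_force: [0.1, 1.6, 13.2]
gripper_width: 0.0603
```

Run:
```python
from h import *
st=show()
s=snap("wrist","w16"); s=snap("scene","s16")
b=cv2.imread("pics/s16.png")[110:190,250:375]
cv2.imwrite("pics/m16.png",np.vstack([cv2.resize(cv2.imread("pics/w16.png"),(480,300)),cv2.resize(b,(480,300),interpolation=cv2.INTER_CUBIC)]))
```

```text
t 24.45 pos [ 587.6 -166.3   66.1] yaw y 86.72 zdir [ 0.005  0.009 -1.   ] F [ 0.1  1.6 13.2] T [-0.22  0.75 -0.11] w 60.3
```

View pics/m16.png

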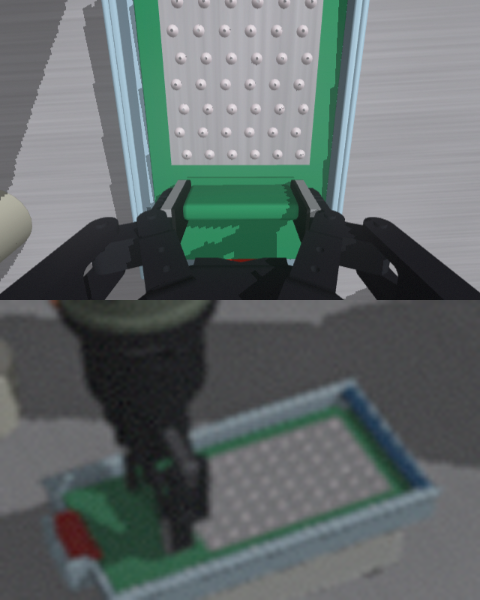

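The force peaked at 9 N going past the catch, dropped to zero, and now shows 13 N on the ledge. The red catch overlaps the heel, and the plate is level (hole rows 4 to 207). Before releasing I'll give it a light tug.

>>> play_rows(series=[{"gripper": 55, "tx": 0, "ty": 0, "tz": -1, "roll": 0}, {"gripper": 55, "tx": 0, "ty": 0, "tz": -2, "roll": 0}, {"gripper": 55, "tx": 0, "ty": 0, "tz": -3, "roll": 0}, {"gripper": 55, "tx": 0, "ty": 0, "tz": -3, "roll": 0}])

```text
t: 25.05
ee_pos: [0.5872, -0.1663, 0.068]
tcp_rot: [0.029, 1.0, 0.005, 0.002]
contact_force: [8.4, -1.5, -14.9]
gripper_width: 0.0605
```

A pull of 15 N with the plate held shows it is locked. Lowering, opening only to 70 mm so the fingers stay inside the rim, then withdrawing.

>>> play_rows(series=[{"gripper": 55, "tx": 0, "ty": 0, "tz": 1, "roll": 0}, {"gripper": 55, "tx": 0, "ty": 0, "tz": 1.3, "roll": 0}, {"gripper": 70, "tx": 0, "ty": 0, "tz": 1, "roll": 0}, {"gripper": 70, "tx": 0, "ty": 0, "tz": 0.5, "roll": 0}, {"gripper": 70, "tx": 0, "ty": 0, "tz": 0, "roll": 0}, {"gripper": 70, "tx": 0, "ty": 0, "tz": 0, "roll": 0}])

```text
t: 25.8
ee_pos: [0.5872, -0.1664, 0.0681]
tcp_rot: [0.029, 1.0, 0.004, 0.002]
contact_force: [-0.6, -0.3, 1.0]
gripper_width: 0.07
```

>>> play_rows(series=[{"gripper": 70, "tx": 0, "ty": 0, "tz": -5, "roll": 0}, {"gripper": 70, "tx": 0, "ty": 0, "tz": -20, "roll": 0}, {"gripper": 70, "tx": 0, "ty": 0, "tz": -60, "roll": 0}, {"gripper": 70, "tx": 0, "ty": 0, "tz": -120, "roll": 0}, {"gripper": 70, "tx": 40, "ty": 0, "tz": -170, "roll": 0}, {"gripper": 70, "tx": 40, "ty": 0, "tz": -170, "roll": 0}, {"gripper": 70, "tx": 40, "ty": 0, "tz": -170, "roll": 0}])

```text
t: 26.68
ee_pos: [0.5466, -0.1655, 0.2386]
tcp_rot: [0.029, 1.0, 0.004, 0.003]
contact_force: [-0.1, 0.6, 0.4]
gripper_width: 0.07
```

Run:
```python
from h import *
st=show()
s=snap("wrist","w17"); np.savez("w17.npz",**s); s=snap("scene","s17"); snap("top","t17")
b=s["color"][110:200,240:384]
cv2.imwrite("pics/m17.png",np.vstack([cv2.resize(cv2.imread("pics/w17.png"),(480,300)),cv2.resize(b,(480,300),interpolation=cv2.INTER_CUBIC)]))
```

```text
t 26.68 pos [ 546.6 -165.5  238.6] yaw y 86.72 zdir [ 0.005  0.009 -1.   ] F [-0.1  0.6  0.4] T [-0.02  0.02 -0.02] w 70.0
```

View pics/m17.png

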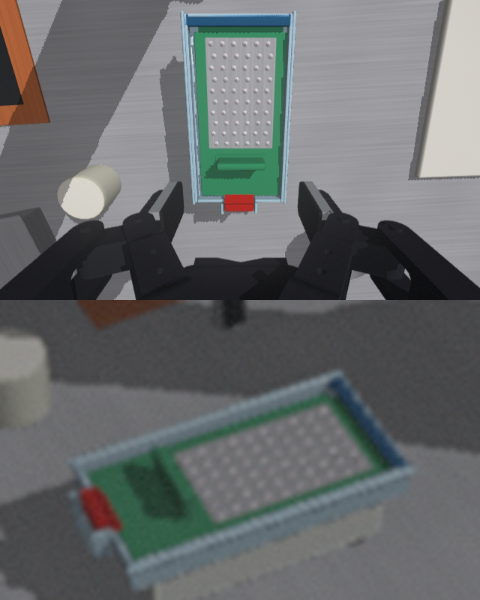

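Run:
```python
from h import *
im=cv2.imread("pics/w17.png")
cv2.imwrite("pics/c17a.png",np.vstack([cv2.resize(im[10:60,235:400],None,fx=4.8,fy=4.8,interpolation=cv2.INTER_CUBIC),cv2.resize(im[225:290,235:400],None,fx=4.8,fy=4.8,interpolation=cv2.INTER_CUBIC)]))
```

```text
(no output)
```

View pics/c17a.png

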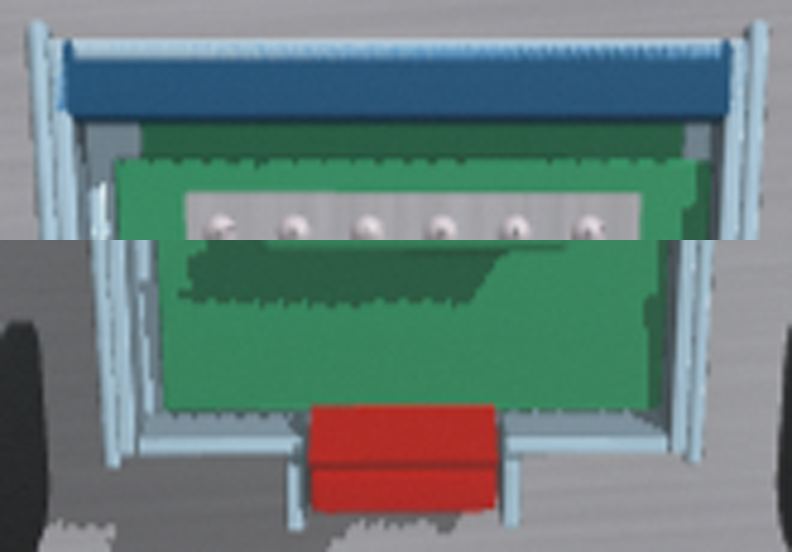

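Run:
```python
from h import *
s=dict(np.load("w17.npz"))
def w(X,Y,z): return onz(s,(X+.5)/4.8-.5+235,(Y-240+.5)/4.8-.5+225,z)*1000
def a(X,Y,z): return onz(s,(X+.5)/4.8-.5+235,(Y+.5)/4.8-.5+10,z)*1000
print("heel top L,R",w(250,411,.068),w(560,410,.068)); print("nose",w(400,405,.070)); print("end wall inner rim",w(220,436,.075),w(580,436,.075), "wall bottom z62", w(220,432,.062))
print("lip edge",a(400,118,.0725),"body shoulder (14 from toe)",a(125,160,.068),a(690,160,.068))
```

```text
heel top L,R [ 637.27245368 -204.53322501   68.        ] [ 641.25679692 -136.17663791   68.        ]
nose [ 636.82482473 -171.35350536   70.        ]
end wall inner rim [ 639.2471732  -210.58810141   75.        ] [ 644.08623256 -132.61362031   75.        ] wall bottom z62 [ 645.15941551 -212.54237281   62.        ]
lip edge [ 422.13864698 -158.67025207   72.5       ] body shoulder (14 from toe) [ 425.56358995 -209.2773366    68.        ] [ 431.28667198 -105.87000029   68.        ]
```

The nose edge is at x = 636.8 mm, the same as in the picture taken before insertion, so the catch is fully sprung back. The heel is at 639.2 mm, under the nose, and the tongue is under the lip. Nothing is touching the robot, so I'm handing in.

Run:
```python
from h import *
show(); print(manip.hand_in())
```

```text
t 26.82 pos [ 546.5 -165.3  236.9] yaw y 86.73 zdir [ 0.003  0.009 -1.   ] F [-0.  -0.4  0.2] T [-0.01  0.01  0.06] w 69.7
the job is handed in; nothing more can be done
None
```

The grating plate is seated and locked in the grater frame, and I handed the job in at 26.8 s.

**What I did**
- I gripped the plate by the two ends of its web and lifted it from the cutting board.
- The moves allow no tool tilt, so I pressed the heel on the frame's side rim to turn the plate in the jaws. That took about 15 N vertically and 9 N sideways, and left it about 0.17–0.18 rad toe-down.
- I set the toe on the shelf and slid it under the lip. It stopped about 20 mm further on, with 6.7 N pushing back.
- I then swung the heel down. The grip force rose to about 9 N at the catch, fell to about zero as it passed, and reached 13 N with the plate on its ledge.

**Last checks**
- **Locked:** a tug before release was held at 15 N, which is under the 30 N limit.
- **Flat:** the plate looks level, and its tongue is under the lip.
- **Catch:** the heel edge sits about 2.4 mm under the red nose, where I expected about 4 mm. The difference is within the roughly 2 mm camera accuracy. The nose is where it was before insertion, so the catch has sprung fully back.
- **Clear of the robot:** the gripper is about 17 cm above the plate, and the force reading is about zero.
- **Bystanders:** no move went near the bowl, bottle or radish. I did not re-measure their positions at the end.

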